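# Press a parts tin onto the base-marking station

## Task

Fold the station's stiff cover right back against its stop and leave it there. Then lift the tall rectangular tin out of the rack, stand it on the open bench and let go, and take it again by its two narrow sides so that it can go down between the station's two cheeks; press it, held upright, firmly but without forcing until the sprung pad is fully down, and keep it down for about a second. Ease off, let go and leave the tin standing on the risen pad; leave the low tin, the round can, the white bottle and the small loose sleeves where they are.

Things in the scene. Friction and masses are not known exactly. Their poses are not given: they have to be found in the camera images.
- tin: Container to be pressed: tall closed rectangular aluminium tin, 40 (its x) x 58 (its y) x 84 mm high, flat lid, about 0.25 kg. Origin: centre of its underside, z up. It stands on the floor of one rack bay (underside 12 mm above the bench), bay walls 3 mm from both its ends (y), so there it can be gripped only across its 40 mm thickness (x).
- rack: Fixed grey plastic rack, origin at the centre of its underside: floor 56 (x) x 224 (y) x 12 mm; four upright walls 8 mm thick (y), 44 mm deep (x) at y = -108, -36, 36, 108 mm, up to z = 98 mm. Three bays centred at y = -72, 0, 72 mm, open to -x, +x and above.
- low_tin: Bystander in another bay: rectangular aluminium tin, 40 x 58 x 55 mm high, origin at the centre of its underside.
- round_can: Bystander in the third bay: round aluminium can, 52 mm in diameter, 75 mm high, origin at the centre of its underside.
- solvent: Bystander: white bottle, 56 mm in diameter, 150 mm high, standing on the bench; origin at the centre of its underside.
- sleeve0: Bystander: small loose aluminium sleeve 22 x 18 x 12 mm lying on the bench, origin at the centre of its underside.
- sleeve1: Bystander: a second such sleeve.
- station: Fixed marking station, origin on the bench under its pad's centre. Blue base x -70..80, y -65..65 mm, 30 mm high. Two upright aluminium cheeks, 8 mm thick, 52 mm wide (y), up to z = 127 mm, front and rear of the pad: inner faces at x = -24 and +24 mm; open to both sides (y) and above. The tin goes in with its x along the station's x and is held there across its y.
- pad (a joint): Sprung pad travel in m, straight down: 0 = up (at rest, also with the tin standing on it), 0.010 = fully down on its stop. It begins to move at about 6 N and needs about 11 N to be fully down; the tin must never bear on the station with more than 50 N.
- pad_top (a point): Centre of the top face of the black pad, 42 (station x) x 62 (y) mm; 45 mm above the bench when up, 35 mm when fully down.
- cover (a joint): Angle of the stiff cover in rad: 0 = lying level over the cheeks, 1.57 = upright, 2.4 = folded right back on its stop, leaning away over the station's +x side. It stays where it is left; friction about 0.15 N m. At the start it stands half open, above the pad.
- cover_hinge (a point): Centre of the cover's hinge line, which runs along the station's y at station x = +46 mm, z = 134 mm. The cover is a steel sheet 86 mm wide (y), 4 mm thick, reaching 76 mm from the hinge (at angle 0 towards the station's -x).
- cover_edge (a point): Middle of the cover's free edge.
Things that resemble listed ones, but are neither listed nor needed, are in the scene too. Leave any orange look-alike of the tin alone.

How it is judged (in metres and radians):
On the way, in this order (a step that is already met when the one before it is completed fails the run):
1. the cover is folded right back (beyond 2.2 rad) (value of joint cover above 2.2 rad), for 0.2 s.
2. the tin stands upright on the bench, out of the rack and let go (height (world z) of tin below 0.006 m and angle between tin's own z axis and vertical below 0.1 rad and contact force between the fingers and tin below 0.2 N), for 0.2 s.
3. the tin, held upright between the fingers, presses the pad fully down (9 mm or more of its 10 mm) for 0.5 s (value of joint pad above 0.009 m and contact force between tin and station above 5 N and contact force between the fingers and tin above 2 N and z of the grasp point in the frame of tin below 0.084 m and angle between tin's own z axis and vertical below 0.12 rad), for 0.5 s.
At the end, for the whole second after the job is handed in: The tin stands upright (within 0.08 rad), at rest, on the pad between the cheeks, its underside's centre within 12 mm of the pad's centre; the pad is risen again (less than 3 mm down) and the cover is still folded back (beyond 2.1 rad) (value of joint pad below 0.003 m and value of joint cover above 2.1 rad and horizontal distance between tin and pad_top below 0.012 m and distance between tin and pad_top below 0.014 m and angle between tin's own z axis and vertical below 0.08 rad and linear speed of tin below 0.02 m/s); the robot touches nothing.
It fails at once if the tin presses on the station with more than 50 N (pad forced against its stop, or tin dropped or rammed) (contact force between tin and station above 50 N).
It fails at once if another thing in the rack or on the bench is moved by more than 20 mm (distance of any of low_tin, round_can, solvent, sleeve0, sleeve1 from where it was at the start of the episode above 0.02 m).
It also fails if it takes over 72 s, if anything falls off the work surface, if the arm or the gripper's body presses on something with over 40 N, if the wrist force passes 120 N, or if a joint passes its speed limit or range.

## Robot

A 6-joint arm with a two-finger parallel gripper is mounted at the origin on the work surface. World frame = base frame: x ahead of the robot, y to its left, z up, the work surface at z = 0. Lengths are in mm, angles in degrees, forces in N, time in s.
With the tool pointing down it reaches from about 350 to 800 mm from the base axis. Payload 7.3 kg.
Tool frame: the origin (TCP) lies on the centre line of the jaws, within the pads' length; the fingertips stand 14 mm ahead of it and the grasp point (between the pads) lies 5 mm behind it (r.nose_length is the distance from the TCP to the fingertips, in mm); z points along the fingers, y is the direction in which the jaws open and shut (so a half turn about z gives the same grasp; the last joint's range is limited). The gripper opens to 85 mm and grips with 20 to 120 N. Pads are 22 mm wide; open, the fingers measure 114 mm over their backs; the gripper's body (76 mm by 85 mm) begins 54 mm behind the grasp point. The pads swing forward as they close: fully open they stand 13 mm farther back than shut.
Start: joints at [-73.052, 19.595, 87.324, -0, 73.075, -8.365], TCP at [224.496, -474.599, 245.322] pointing down, gripper open.
Joint ranges: [-145.02, 145.02], [-44.19, 115.74], [2.07, 154.8], [-57.11, 237.11], [16.16, 152.29], [-177.93, 177.93]. Speed limits (degrees/s): [147.25, 147.25, 180, 180, 180, 180].

## Interface

Orientations are given as a 3x3 rotation matrix whose columns are the frame's x, y, z axes.
In Python, from workcell import r, viewer, job_done gives the robot as it stands. The module is installed in compiled form; this text tells all that it offers.
- The arm moves only by the tool carry_out, never from a script. Its argument "steps" is a list of rows, each an object of numbers: "grip": the opening, from 0 (shut) to 1 (fully open); "tx", "ty", "tz": the shift along the tool's x, y, z in m; "twist": the turn about the tool's z in degrees. A call has 1 to 20 rows; each row is the pose to reach, as a shift and turn from the pose commanded when the call began, along the tool's axes at that moment; what a row does not reach only later rows make up. A row lasts 1/10 s, in which the tool goes at most 50 mm and 8.59 degrees, less where a joint would pass 70% of its speed; a pose out of reach is approached as far as the arm can. A call with a gripper value outside its range is refused whole. The fingers move at their own pace and stop on an object; the grip force is fixed at half the most. Time passes only in rows, so rows that repeat a pose let the fingers close. It gives the time, the measured TCP pose, the force and the opening at its end, in the units of the state.
- r.read_state(): the state, without advancing time (a new reading comes with each control period).
- viewer.capture(name): name is "side" or "top"; returns a dict with "image" (420x560x3 uint8, blue, green, red), "z_map" (420x560 float32, mm along the optical axis (not along the pixel's ray), 0 where there is no reading), "K" (3x3 intrinsics, pixels), "distortion" ([k1, k2, p1, p2, k3] as OpenCV has them; the pictures are not rectified), "eye" and "attitude" of the camera in the world. Camera axes: x right, y down, z forward; pixel columns grow to the right and rows downward; lengths in mm; the calibration is good to about 2 mm. A picture is of the moment at which its call begins.
- job_done(): hands the job in, once; it reports no verdict.
The state is a dict: "t": time; "joints": joint angles; "joint_vel": joint speeds; "joint_torque": joint torques, N m; "position": TCP position; "tcp_rot": TCP orientation; "wrist_force": force on the tool from outside, world axes, zero at the start; "ft_torque": the same for the moment, N m; "finger_gap": opening from 0.0 (shut) to 1.0 (fully open).
Only numpy, scipy, OpenCV 4.12 (cv2) and the standard library are available. Lean on these libraries where they do the work, as an engineer would, in place of code of your own. Each camera call takes 0.05 s, during which the arm holds its last target. There are 200 camera calls.

## Working session

There is one attempt and no reset: what is moved stays moved. The work goes in short steps, Python scripts to look and compute and a tool call to move; the robot and the scene stay as the last step left them, time stands still between calls to the robot, and variables do not carry over. Pictures are saved under pics/ and viewed, about 8 in all and at most 12, crops included, and the job is handed in when it is done.

Besides the shell and the picture viewer there is one more tool, called after ">>>" by a JSON object that holds its "name" and its "arguments", one argument or row to a line. carry_out: Moves the arm, as the interface text tells. Its arguments: {"type":"object","properties":{"steps":{"type":"array","items":{"type":"object","properties":{"grip":{"type":"number"},"tx":{"type":"number"},"ty":{"type":"number"},"tz":{"type":"number"},"twist":{"type":"number"}}}}},"required":["steps"]}

```bash
mkdir -p pics; cat > h.py <<'E'
import numpy as np, cv2
from workcell import r, viewer, job_done
def cap(n):
    c=viewer.capture(n); c['A']=np.array(c['attitude'],float); c['e']=np.array(c['eye'],float); return c
def cloud(c):
    h,w=c['z_map'].shape
    u,v=np.meshgrid(np.arange(w,dtype=np.float64),np.arange(h,dtype=np.float64))
    p=cv2.undistortPoints(np.stack([u,v],-1).reshape(-1,1,2),np.array(c['K'],float),np.array(c['distortion'],float)).reshape(h,w,2)
    z=c['z_map'].astype(float)
    X=np.dstack([p*z[...,None],z])@c['A'].T+c['e']
    X[z==0]=np.nan
    return X
E
python3 - <<'E'
from h import *
ims=[]
for n in ("side","top"):
    c=cap(n); X=cloud(c); np.save(n+'.npy',X); cv2.imwrite(f'pics/{n}0.png',c['image'])
    print(n,c['e'],c['A'].tolist(),np.nanmedian(X[...,2]))
print(r.read_state())
E
```

```text
side [270.66968628 389.23605239 610.19565196] [[-0.7888356189886655, -0.45893578524139417, 0.4087986194199218], [-0.6145261620476202, 0.5783610595784694, -0.5365222091603405], [0.009796038678526995, -0.6744452756066538, -0.7382598511622273]] 0.353019390069619
top [ 389.87978618  -12.77191552 1177.27344534] [[-0.02857350602722525, -0.9896403814451735, 0.14069637581104671], [-0.9993795166169421, 0.031182990957868854, 0.016376899627475686], [-0.020594575008945144, -0.14014113060758662, -0.9899173334133654]] 0.5580090164305602
{'t': 0.1, 'joints': array([-7.30532228e+01,  1.96319805e+01,  8.73705699e+01,  8.80855014e-04,
        7.30754760e+01, -8.36452967e+00]), 'joint_vel': array([-0.03305114, -0.06777693, -0.08863939, -0.00900612, -0.03734694,
        0.09089592]), 'joint_torque': array([ 1.77382124e-03, -4.34450841e+01, -2.46490413e+01, -1.42785298e-04,
        4.74801243e-03,  4.01471982e-05]), 'position': array([ 224.38826964, -474.26399648,  244.70688281]), 'tcp_rot': array([[ 9.04000155e-01,  4.27531956e-01, -3.82877511e-04],
       [ 4.27532074e-01, -9.03999235e-01,  1.30696832e-03],
       [ 2.12649743e-04, -1.34519198e-03, -9.99999073e-01]]), 'wrist_force': array([ 0.62279804, -0.48332504,  0.21345881]), 'ft_torque': array([0.02053465, 0.0361008 , 0.01350091]), 'finger_gap': 0.9989544637791253}
```

View pics/top0.png

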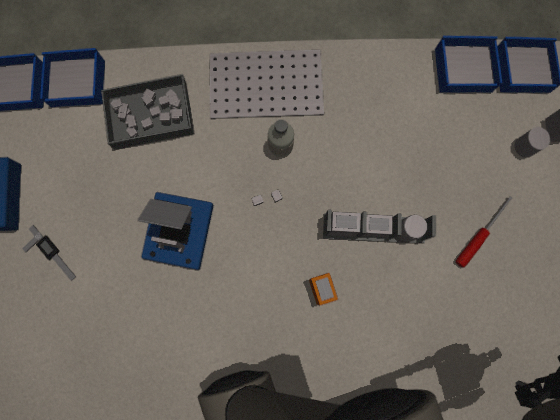

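View pics/side0.png

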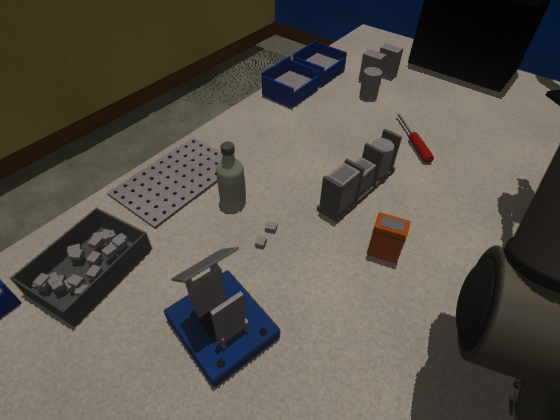

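The top view shows the station at about (177,232) with its cover half open, and the rack at (380,225). The side view shows the tall tin in the rack bay nearest the station: (347,220) in top, (340,185) in side. The orange decoy is at (325,289), the sleeves at (257,200) and (277,196), and the bottle at (280,138). Next I measure them.

```bash
python3 - <<'E'
from h import *
T=np.load('top.npy'); S=np.load('side.npy')
im=cv2.imread('pics/top0.png'); ims=cv2.imread('pics/side0.png')
def rect(P,n):
    P=P[~np.isnan(P).any(1)]
    if len(P)<5: print(n,len(P)); return
    (c,s,a)=cv2.minAreaRect(P[:,:2].astype(np.float32)); print(n,len(P),'rect',np.round(c,1),np.round(s,1),round(a,1),'med',np.round(np.median(P,0),1))
# blue base
for X,I,roi,n in ((T,im,(slice(185,280),slice(130,225)),'top'),(S,ims,(slice(240,390),slice(150,290)),'side')):
    hsv=cv2.cvtColor(I,cv2.COLOR_BGR2HSV)[roi]; P=X[roi]
    m=(hsv[...,0]>100)&(hsv[...,0]<130)&(hsv[...,1]>130)&(np.abs(P[...,2]-30)<5)
    rect(P[m],'base '+n)
    Q=P.reshape(-1,3)
    for lo,hi in ((40,50),(122,131),(135,145),(145,165),(165,185),(185,215)):
        rect(Q[(Q[:,2]>lo)&(Q[:,2]<hi)],f'{n} z{lo}-{hi}')
roi=(slice(205,250),slice(315,445)); Q=T[roi].reshape(-1,3)
rect(Q[Q[:,2]>60],'rack all top')
for n,c in(('tin',slice(332,362)),('low',slice(364,394)),('can',slice(400,432))):
    Q=T[212:242,c].reshape(-1,3); print(n,np.nanpercentile(Q[:,2],[50,75,90]))
Q=T[208:236,328:366].reshape(-1,3); rect(Q[(Q[:,2]>90)&(Q[:,2]<101)],'tin top')
Q=S[155:225,315:360].reshape(-1,3); rect(Q[(Q[:,2]>90)&(Q[:,2]<101)],'tin side')
Q=S[125:225,315:405].reshape(-1,3); rect(Q[(Q[:,2]>62)&(Q[:,2]<101)],'rack side')
for n,(v,u) in dict(b=(130,280),o=(289,325),s0=(200,257),s1=(196,277)).items(): print(n,T[v,u].round())
def up(I,x0,y0,w,h,f): return cv2.resize(I[y0:y0+h,x0:x0+w],(w*f,h*f),interpolation=cv2.INTER_CUBIC)
a=up(im,310,195,140,60,4); b=up(im,130,180,100,100,4); d=up(ims,150,230,140,150,3)
o=np.zeros((560,800,3),np.uint8); o[:240,:560]=a; o[240:560,:400]=b[:320]; o[240:560,400:]=d[60:380,:400]
o=cv2.convertScaleAbs(o,alpha=1.8); cv2.imwrite('pics/z1.png',o)
E
```

```text
base top 2139 rect [527.7 203.2] [128.  147.7] 77.2 med [505.9 178.   29.9]
top z40-50 430 rect [525.9 203.6] [62.4 89.6] 80.9 med [517.8 198.9  45.2]
top z122-131 112 rect [495.5 210.6] [53.   8.2] 77.5 med [494.8 209.9 126.9]
top z135-145 133 rect [566.1 195. ] [83.8 11.7] 76.9 med [568.3 197.6 140.2]
top z145-165 364 rect [555.5 197.1] [87.1 22.8] 77.0 med [554.3 196.3 154.9]
top z165-185 380 rect [537.3 201.1] [86.7 23.7] 75.4 med [537.4 200.  175.1]
top z185-215 230 rect [524.2 204.2] [86.1 12.1] 77.1 med [523.2 204.7 190.3]
base side 3747 rect [526.7 203.4] [128.2 148.1] 77.2 med [495.8 227.2  29.9]
side z40-50 456 rect [527.4 205.6] [56.  88.7] 75.6 med [532.9 220.3  45. ]
side z122-131 500 rect [526.6 202.5] [52.2 72.6] 77.1 med [541.  204.8 126.7]
side z135-145 52 rect [568.2 194.3] [83.7  9.8] 79.3 med [568.6 197.3 140.7]
side z145-165 154 rect [554.8 196.6] [85.2 18.8] 78.2 med [555.6 200.4 155.4]
side z165-185 168 rect [537.2 200.9] [85.4 19.7] 79.5 med [537.2 205.1 175.9]
side z185-215 264 rect [522.9 204. ] [85. 11.] 77.0 med [521.6 207.1 191.5]
rack all top 2258 rect [ 520.2 -228. ] [224.8  50.4] 84.0 med [ 519.6 -228.2   88. ]
tin [94.68260803 96.97325697 98.55058356]
low [65.92733726 68.3879572  70.79655897]
can [83.39123685 87.60665576 89.98169619]
tin top 690 rect [ 526.4 -156.9] [78.3 42.8] 85.0 med [ 525.7 -156.    96.7]
tin side 618 rect [ 526.2 -157.2] [81.7 44.8] 84.6 med [ 525.  -151.6   96.6]
rack side 2323 rect [ 503.2 -196.8] [156.8 278.4] 27.8 med [ 512.  -187.5   86.4]
b [706. -27. 150.]
o [ 391. -108.   82.]
s0 [590.  27.  13.]
s1 [598. -17.  13.]
```

View pics/z1.png

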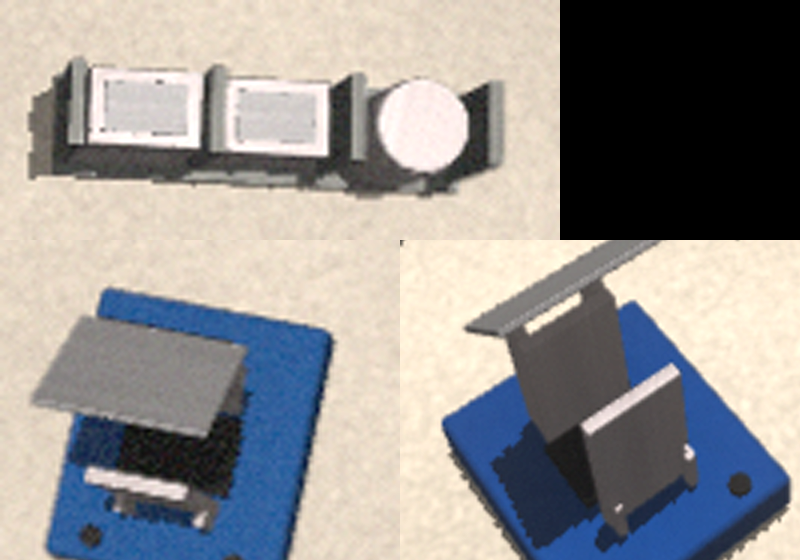

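Measured positions:

| Item | World position (mm) | Heading or angle |
|---|---|---|
| Station origin | (522.3, 204.4) | its x heads -12.8° |
| Cover | hinge about (567, 194) | about 52° open |
| Tall tin | about (526.5, -156.7) | rack x heads -6° |

Sizes agree with those given. Next I work out the move numbers.

```bash
cat >> h.py <<'E'
YS=-12.8; O=np.array([522.3,204.4])
def st(x,y):
    a=np.radians(YS); return O+np.array([[np.cos(a),-np.sin(a)],[np.sin(a),np.cos(a)]])@[x,y]
def go(*ts):
    "targets (x,y,z,yaw of tool x) -> rows"
    s=r.read_state(); R=np.array(s['tcp_rot']); p=np.array(s['position'])
    y0=np.degrees(np.arctan2(R[1,0],R[0,0]))
    print('t',round(s['t'],2),'p',p.round(1),'yaw',round(y0,2),'F',np.array(s['wrist_force']).round(1),'gap',round(s['finger_gap'],3),'j',np.round(s['joints'],0))
    for x,y,z,w in ts:
        d=R.T@(np.array([x,y,z])-p)/1000; tw=-((w-y0+180)%360-180)
        print(dict(tx=round(d[0],4),ty=round(d[1],4),tz=round(d[2],4),twist=round(tw,1)))
E
python3 - <<'E'
from h import *
print(r.nose_length)
go((450,-100,290,77.2),(*st(-50,0),290,77.2),(*st(-50,0),182,77.2),(*st(70,0),182,77.2))
E
```

```text
14.0
t 0.1 p [ 224.4 -474.3  244.7] yaw 25.31 F [ 0.6 -0.5  0.2] gap 0.999 j [-73.  20.  87.   0.  73.  -8.]
{'tx': np.float64(0.364), 'ty': np.float64(-0.2419), 'tz': np.float64(-0.0449), 'twist': np.float64(-51.9)}
{'tx': np.float64(0.5201), 'ty': np.float64(-0.5171), 'tz': np.float64(-0.0445), 'twist': np.float64(-51.9)}
{'tx': np.float64(0.5201), 'ty': np.float64(-0.5169), 'tz': np.float64(0.0635), 'twist': np.float64(-51.9)}
{'tx': np.float64(0.6145), 'ty': np.float64(-0.4429), 'tz': np.float64(0.0634), 'twist': np.float64(-51.9)}
```

>>> {"name": "carry_out", "arguments": {
  "steps": [
    {"grip": 0, "tx": 0.364, "ty": -0.242, "tz": -0.045, "twist": -52},
    {"grip": 0, "tx": 0.364, "ty": -0.242, "tz": -0.045, "twist": -52},
    {"grip": 0, "tx": 0.364, "ty": -0.242, "tz": -0.045, "twist": -52},
    {"grip": 0, "tx": 0.364, "ty": -0.242, "tz": -0.045, "twist": -52},
    {"grip": 0, "tx": 0.364, "ty": -0.242, "tz": -0.045, "twist": -52},
    {"grip": 0, "tx": 0.364, "ty": -0.242, "tz": -0.045, "twist": -52},
    {"grip": 0, "tx": 0.364, "ty": -0.242, "tz": -0.045, "twist": -52},
    {"grip": 0, "tx": 0.364, "ty": -0.242, "tz": -0.045, "twist": -52},
    {"grip": 0, "tx": 0.364, "ty": -0.242, "tz": -0.045, "twist": -52},
    {"grip": 0, "tx": 0.364, "ty": -0.242, "tz": -0.045, "twist": -52},
    {"grip": 0, "tx": 0.52, "ty": -0.517, "tz": -0.045, "twist": -52},
    {"grip": 0, "tx": 0.52, "ty": -0.517, "tz": -0.045, "twist": -52},
    {"grip": 0, "tx": 0.52, "ty": -0.517, "tz": -0.045, "twist": -52},
    {"grip": 0, "tx": 0.52, "ty": -0.517, "tz": -0.045, "twist": -52},
    {"grip": 0, "tx": 0.52, "ty": -0.517, "tz": -0.045, "twist": -52},
    {"grip": 0, "tx": 0.52, "ty": -0.517, "tz": -0.045, "twist": -52},
    {"grip": 0, "tx": 0.52, "ty": -0.517, "tz": -0.045, "twist": -52},
    {"grip": 0, "tx": 0.52, "ty": -0.517, "tz": -0.045, "twist": -52},
    {"grip": 0, "tx": 0.52, "ty": -0.517, "tz": -0.045, "twist": -52}
  ]
}}

```text
t: 2.0
position: [473.5, 214.0, 289.8]
tcp_rot: [[0.22, 0.976, -0.001], [0.976, -0.22, -0.001], [-0.001, -0.001, -1.0]]
wrist_force: [-0.1, -0.4, -0.2]
finger_gap: -0.001
```

```bash
python3 - <<'E'
from h import *
go((*st(-50,0),290,77.2),(*st(-50,0),182,77.2),(*st(70,0),182,77.2))
E
```

```text
t 2.0 p [473.5 214.  289.8] yaw 77.31 F [-0.1 -0.4 -0.2] gap -0.001 j [16. 17. 84. -0. 79. 29.]
{'tx': np.float64(0.0015), 'ty': np.float64(-0.0003), 'tz': np.float64(-0.0002), 'twist': np.float64(0.1)}
{'tx': np.float64(0.0016), 'ty': np.float64(-0.0002), 'tz': np.float64(0.1078), 'twist': np.float64(0.1)}
{'tx': np.float64(0.0014), 'ty': np.float64(0.1198), 'tz': np.float64(0.1078), 'twist': np.float64(0.1)}
```

>>> {"name": "carry_out", "arguments": {
  "steps": [
    {"grip": 0, "tz": 0.04},
    {"grip": 0, "tz": 0.08},
    {"grip": 0, "tz": 0.108},
    {"grip": 0, "tz": 0.108},
    {"grip": 0, "ty": 0.015, "tz": 0.108},
    {"grip": 0, "ty": 0.025, "tz": 0.108},
    {"grip": 0, "ty": 0.033, "tz": 0.108},
    {"grip": 0, "ty": 0.041, "tz": 0.108},
    {"grip": 0, "ty": 0.049, "tz": 0.108},
    {"grip": 0, "ty": 0.057, "tz": 0.108},
    {"grip": 0, "ty": 0.065, "tz": 0.108},
    {"grip": 0, "ty": 0.072, "tz": 0.108},
    {"grip": 0, "ty": 0.079, "tz": 0.108},
    {"grip": 0, "ty": 0.086, "tz": 0.108},
    {"grip": 0, "ty": 0.092, "tz": 0.108},
    {"grip": 0, "ty": 0.098, "tz": 0.108},
    {"grip": 0, "ty": 0.104, "tz": 0.108},
    {"grip": 0, "ty": 0.107, "tz": 0.108},
    {"grip": 0, "ty": 0.107, "tz": 0.108}
  ]
}}

```text
invalid input
```

```bash
python3 - <<'E'
from h import *
c=cap('side'); X=cloud(c)
a=np.radians(YS); Q=X.reshape(-1,3); Q=Q[~np.isnan(Q).any(1)]; d=Q[:,:2]-O
xs=d@[np.cos(a),np.sin(a)]; ys=d@[-np.sin(a),np.cos(a)]
m=(abs(ys)<46)&(xs>48)&(xs<140)&(Q[:,2]>136)&(Q[:,2]<212)&(abs(ys)>25)
th=np.degrees(np.arctan2(Q[m,2]-134,-(xs[m]-46))); print(m.sum(),np.percentile(th,[10,30,50,70,90]).round(1))
cv2.imwrite('pics/s2.png',cv2.resize(cv2.convertScaleAbs(c['image'][190:390,120:320],alpha=1.6),(500,500)))
go((*st(70,0),182,77.2))
E
```

```text
4 [122.9 131.5 138.2 143.6 144.7]
t 2.05 p [473.6 213.6 290. ] yaw 77.25 F [0.2 0.3 0.2] gap 0.002 j [16. 17. 84. -0. 79. 29.]
{'tx': np.float64(0.0019), 'ty': np.float64(0.1196), 'tz': np.float64(0.108), 'twist': np.float64(0.0)}
```

View pics/s2.png

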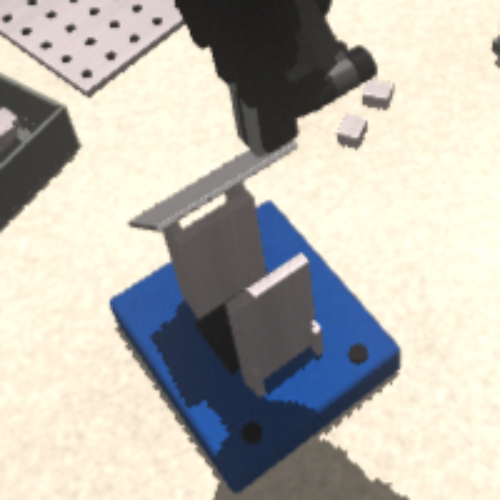

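The move was refused, probably because every row needs all its fields. The picture shows the cover unmoved and the closed fingers above it at (265,135). I'll resend with full rows.

>>> {"name": "carry_out", "arguments": {
  "steps": [
    {"grip": 0, "tx": 0, "ty": 0, "tz": 0.04, "twist": 0},
    {"grip": 0, "tx": 0, "ty": 0, "tz": 0.08, "twist": 0},
    {"grip": 0, "tx": 0, "ty": 0, "tz": 0.108, "twist": 0},
    {"grip": 0, "tx": 0, "ty": 0, "tz": 0.108, "twist": 0},
    {"grip": 0, "tx": 0, "ty": 0.015, "tz": 0.108, "twist": 0},
    {"grip": 0, "tx": 0, "ty": 0.025, "tz": 0.108, "twist": 0},
    {"grip": 0, "tx": 0, "ty": 0.033, "tz": 0.108, "twist": 0},
    {"grip": 0, "tx": 0, "ty": 0.041, "tz": 0.108, "twist": 0},
    {"grip": 0, "tx": 0, "ty": 0.049, "tz": 0.108, "twist": 0},
    {"grip": 0, "tx": 0, "ty": 0.057, "tz": 0.108, "twist": 0},
    {"grip": 0, "tx": 0, "ty": 0.065, "tz": 0.108, "twist": 0},
    {"grip": 0, "tx": 0, "ty": 0.072, "tz": 0.108, "twist": 0},
    {"grip": 0, "tx": 0, "ty": 0.079, "tz": 0.108, "twist": 0},
    {"grip": 0, "tx": 0, "ty": 0.086, "tz": 0.108, "twist": 0},
    {"grip": 0, "tx": 0, "ty": 0.092, "tz": 0.108, "twist": 0},
    {"grip": 0, "tx": 0, "ty": 0.098, "tz": 0.108, "twist": 0},
    {"grip": 0, "tx": 0, "ty": 0.104, "tz": 0.108, "twist": 0},
    {"grip": 0, "tx": 0, "ty": 0.107, "tz": 0.108, "twist": 0},
    {"grip": 0, "tx": 0, "ty": 0.107, "tz": 0.108, "twist": 0}
  ]
}}

```text
t: 3.95
position: [578.2, 191.3, 181.7]
tcp_rot: [[0.22, 0.976, -0.0], [0.976, -0.22, -0.0], [-0.001, -0.0, -1.0]]
wrist_force: [-0.8, 0.3, -0.6]
finger_gap: 0.003
```

```bash
python3 - <<'E'
from h import *
c=cap('side'); X=cloud(c)
cv2.imwrite('pics/s3.png',cv2.resize(cv2.convertScaleAbs(c['image'][190:390,120:320],alpha=1.6),(500,500)))
go((*st(70,0),182,77.2))
E
```

```text
t 4.0 p [578.4 191.4 182. ] yaw 77.31 F [-0.8 -0.3 -0.2] gap 0.001 j [11. 31. 79. -0. 70. 24.]
{'tx': np.float64(0.0002), 'ty': np.float64(0.0124), 'tz': np.float64(0.0), 'twist': np.float64(0.1)}
```

View pics/s3.png

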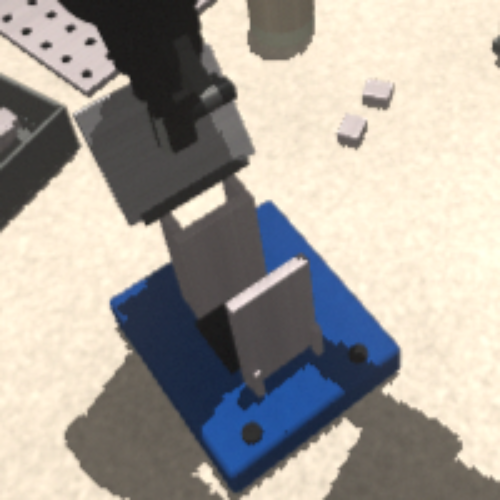

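The cover is past upright and leaning back, with its inner face around (170,150). No stop force yet, so I'll push further in small steps.

>>> {"name": "carry_out", "arguments": {
  "steps": [
    {"grip": 0, "tx": 0, "ty": 0.004, "tz": 0, "twist": 0},
    {"grip": 0, "tx": 0, "ty": 0.008, "tz": 0, "twist": 0},
    {"grip": 0, "tx": 0, "ty": 0.012, "tz": 0, "twist": 0},
    {"grip": 0, "tx": 0, "ty": 0.012, "tz": 0, "twist": 0}
  ]
}}

```text
t: 4.4
position: [590.3, 188.8, 182.3]
tcp_rot: [[0.22, 0.976, 0.001], [0.976, -0.22, -0.0], [0.0, 0.001, -1.0]]
wrist_force: [-2.1, 0.4, 0.8]
finger_gap: 0.001
```

```bash
cat >> h.py <<'E'
def cover():
    for n in ('side','top'):
        X=cloud(cap(n)); a=np.radians(YS); Q=X.reshape(-1,3); Q=Q[~np.isnan(Q).any(1)]; d=Q[:,:2]-O
        xs=d@[np.cos(a),np.sin(a)]; ys=d@[-np.sin(a),np.cos(a)]
        m=(abs(ys)<42)&(xs>52)&(xs<140)&(Q[:,2]>145)&(Q[:,2]<212)&(abs(ys)>20)
        if m.sum()>10:
            k=np.polyfit(Q[m,2],xs[m],1); print(n,m.sum(),'cover deg',round(90+np.degrees(np.arctan(k[0])),1))
E
python3 - <<'E'
from h import *
cover(); go((*st(70,0),182,77.2))
E
```

```text
side 1025 cover deg 130.9
top 288 cover deg 131.5
t 4.5 p [590.2 188.9 182.4] yaw 77.31 F [0.8 0.1 1. ] gap -0.0 j [11. 32. 77. -0. 71. 23.]
{'tx': np.float64(0.0001), 'ty': np.float64(0.0003), 'tz': np.float64(0.0005), 'twist': np.float64(0.1)}
```

>>> {"name": "carry_out", "arguments": {
  "steps": [
    {"grip": 0, "tx": 0, "ty": 0.003, "tz": 0, "twist": 0},
    {"grip": 0, "tx": 0, "ty": 0.006, "tz": 0, "twist": 0},
    {"grip": 0, "tx": 0, "ty": 0.009, "tz": 0, "twist": 0},
    {"grip": 0, "tx": 0, "ty": 0.01, "tz": 0, "twist": 0}
  ]
}}

```text
t: 4.9
position: [598.4, 187.0, 182.2]
tcp_rot: [[0.22, 0.976, -0.003], [0.976, -0.22, 0.0], [-0.0, -0.003, -1.0]]
wrist_force: [-10.1, 2.4, 3.4]
finger_gap: -0.003
```

```bash
python3 - <<'E'
from h import *
cover(); go((*st(50,0),290,84),(526.5,-156.7,290,84),(526.5,-156.7,150,84))
E
```

```text
side 1043 cover deg 137.5
top 295 cover deg 137.3
t 5.0 p [598.3 187.  182.2] yaw 77.32 F [-8.   1.1  3.1] gap 0.002 j [10. 33. 75.  0. 72. 23.]
{'tx': np.float64(0.0001), 'ty': np.float64(-0.0283), 'tz': np.float64(-0.1077), 'twist': np.float64(-6.7)}
{'tx': np.float64(-0.3512), 'ty': np.float64(0.0051), 'tz': np.float64(-0.1076), 'twist': np.float64(-6.7)}
{'tx': np.float64(-0.3511), 'ty': np.float64(0.0055), 'tz': np.float64(0.0324), 'twist': np.float64(-6.7)}
```

The cover is on its stop at 137.4° (2.40 rad). Now to the rack, opening the gripper on the way.

>>> {"name": "carry_out", "arguments": {
  "steps": [
    {"grip": 0, "tx": 0, "ty": -0.028, "tz": -0.03, "twist": 0},
    {"grip": 0, "tx": 0, "ty": -0.028, "tz": -0.07, "twist": 0},
    {"grip": 0, "tx": 0, "ty": -0.028, "tz": -0.108, "twist": 0},
    {"grip": 0, "tx": 0, "ty": -0.028, "tz": -0.108, "twist": 0},
    {"grip": 1, "tx": -0.351, "ty": 0.005, "tz": -0.108, "twist": -6.7},
    {"grip": 1, "tx": -0.351, "ty": 0.005, "tz": -0.108, "twist": -6.7},
    {"grip": 1, "tx": -0.351, "ty": 0.005, "tz": -0.108, "twist": -6.7},
    {"grip": 1, "tx": -0.351, "ty": 0.005, "tz": -0.108, "twist": -6.7},
    {"grip": 1, "tx": -0.351, "ty": 0.005, "tz": -0.108, "twist": -6.7},
    {"grip": 1, "tx": -0.351, "ty": 0.005, "tz": -0.108, "twist": -6.7},
    {"grip": 1, "tx": -0.351, "ty": 0.005, "tz": -0.108, "twist": -6.7},
    {"grip": 1, "tx": -0.351, "ty": 0.005, "tz": -0.108, "twist": -6.7},
    {"grip": 1, "tx": -0.351, "ty": 0.005, "tz": -0.07, "twist": -6.7},
    {"grip": 1, "tx": -0.351, "ty": 0.005, "tz": -0.03, "twist": -6.7},
    {"grip": 1, "tx": -0.351, "ty": 0.005, "tz": 0.0, "twist": -6.7},
    {"grip": 1, "tx": -0.351, "ty": 0.005, "tz": 0.032, "twist": -6.7},
    {"grip": 1, "tx": -0.351, "ty": 0.005, "tz": 0.032, "twist": -6.7}
  ]
}}

```text
t: 6.7
position: [525.2, -155.5, 146.2]
tcp_rot: [[0.104, 0.995, -0.007], [0.995, -0.104, 0.003], [0.002, -0.007, -1.0]]
wrist_force: [-0.4, 0.4, 0.0]
finger_gap: 0.998
```

```bash
python3 - <<'E'
from h import *
cover()
c=cap('side'); cv2.imwrite('pics/s4.png',cv2.resize(cv2.convertScaleAbs(c['image'][60:260,260:460],alpha=1.6),(500,500)))
go((526.5,-156.7,67,84))
E
```

```text
side 1234 cover deg 137.4
top 592 cover deg 137.5
t 6.85 p [ 528.3 -156.9  151.7] yaw 84.03 F [-0.1 -0.3  0.2] gap 0.998 j [-25.  27.  91.  -0.  62. -19.]
{'tx': np.float64(0.0001), 'ty': np.float64(-0.002), 'tz': np.float64(0.0847), 'twist': np.float64(0.0)}
```

View pics/s4.png

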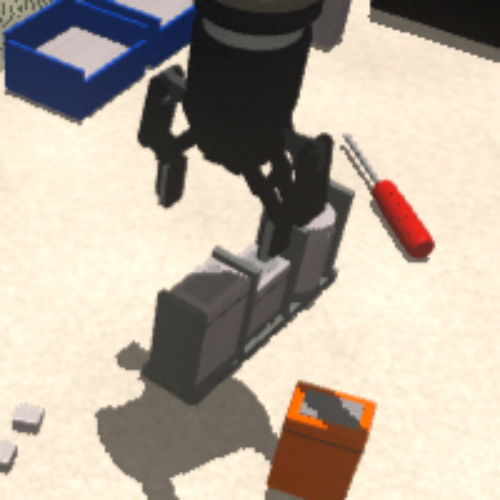

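The open jaws, at (170,185) and (275,230), straddle the tall tin across its thickness, and the cover is still at 137.5°. Descending and gripping.

>>> {"name": "carry_out", "arguments": {
  "steps": [
    {"grip": 1, "tx": 0, "ty": -0.001, "tz": 0.03, "twist": 0},
    {"grip": 1, "tx": 0, "ty": -0.001, "tz": 0.06, "twist": 0},
    {"grip": 1, "tx": 0, "ty": -0.001, "tz": 0.084, "twist": 0},
    {"grip": 1, "tx": 0, "ty": -0.001, "tz": 0.084, "twist": 0},
    {"grip": 1, "tx": 0, "ty": -0.001, "tz": 0.084, "twist": 0},
    {"grip": 0, "tx": 0, "ty": -0.001, "tz": 0.084, "twist": 0},
    {"grip": 0, "tx": 0, "ty": -0.001, "tz": 0.084, "twist": 0},
    {"grip": 0, "tx": 0, "ty": -0.001, "tz": 0.084, "twist": 0},
    {"grip": 0, "tx": 0, "ty": -0.001, "tz": 0.084, "twist": 0},
    {"grip": 0, "tx": 0, "ty": -0.001, "tz": 0.084, "twist": 0},
    {"grip": 0, "tx": 0, "ty": -0.001, "tz": 0.084, "twist": 0},
    {"grip": 0, "tx": 0, "ty": -0.001, "tz": 0.084, "twist": 0},
    {"grip": 0, "tx": 0, "ty": -0.001, "tz": 0.084, "twist": 0},
    {"grip": 0, "tx": 0, "ty": -0.001, "tz": 0.084, "twist": 0}
  ]
}}

```text
t: 8.25
position: [526.6, -156.8, 67.4]
tcp_rot: [[0.104, 0.995, 0.001], [0.995, -0.104, -0.001], [-0.001, 0.001, -1.0]]
wrist_force: [-1.8, 0.8, 5.5]
finger_gap: 0.456
```

```bash
python3 - <<'E'
from h import *
s=r.read_state()['position']
go((s[0],s[1],s[2]+115,84),(450,30,s[2]+115,77.2),(450,30,s[2]-11,77.2))
E
```

```text
t 8.25 p [ 526.6 -156.8   67.4] yaw 84.02 F [-1.8  0.8  5.5] gap 0.456 j [-25.  34.  96.  -0.  50. -19.]
{'tx': np.float64(-0.0001), 'ty': np.float64(0.0002), 'tz': np.float64(-0.115), 'twist': np.float64(0.0)}
{'tx': np.float64(0.1778), 'ty': np.float64(-0.0955), 'tz': np.float64(-0.1152), 'twist': np.float64(6.8)}
{'tx': np.float64(0.1778), 'ty': np.float64(-0.0956), 'tz': np.float64(0.0108), 'twist': np.float64(6.8)}
```

>>> {"name": "carry_out", "arguments": {
  "steps": [
    {"grip": 0, "tx": 0, "ty": 0, "tz": -0.01, "twist": 0},
    {"grip": 0, "tx": 0, "ty": 0, "tz": -0.03, "twist": 0},
    {"grip": 0, "tx": 0, "ty": 0, "tz": -0.06, "twist": 0},
    {"grip": 0, "tx": 0, "ty": 0, "tz": -0.09, "twist": 0},
    {"grip": 0, "tx": 0, "ty": 0, "tz": -0.115, "twist": 0},
    {"grip": 0, "tx": 0, "ty": 0, "tz": -0.115, "twist": 0},
    {"grip": 0, "tx": 0.035, "ty": -0.02, "tz": -0.115, "twist": 6.8},
    {"grip": 0, "tx": 0.07, "ty": -0.04, "tz": -0.115, "twist": 6.8},
    {"grip": 0, "tx": 0.105, "ty": -0.058, "tz": -0.115, "twist": 6.8},
    {"grip": 0, "tx": 0.14, "ty": -0.077, "tz": -0.115, "twist": 6.8},
    {"grip": 0, "tx": 0.178, "ty": -0.096, "tz": -0.115, "twist": 6.8},
    {"grip": 0, "tx": 0.178, "ty": -0.096, "tz": -0.1, "twist": 6.8},
    {"grip": 0, "tx": 0.178, "ty": -0.096, "tz": -0.07, "twist": 6.8},
    {"grip": 0, "tx": 0.178, "ty": -0.096, "tz": -0.04, "twist": 6.8},
    {"grip": 0, "tx": 0.178, "ty": -0.096, "tz": -0.02, "twist": 6.8},
    {"grip": 0, "tx": 0.178, "ty": -0.096, "tz": -0.005, "twist": 6.8},
    {"grip": 0, "tx": 0.178, "ty": -0.096, "tz": 0.003, "twist": 6.8},
    {"grip": 0, "tx": 0.178, "ty": -0.096, "tz": 0.006, "twist": 6.8},
    {"grip": 0, "tx": 0.178, "ty": -0.096, "tz": 0.006, "twist": 6.8}
  ]
}}

```text
t: 10.15
position: [449.1, 30.3, 60.1]
tcp_rot: [[0.221, 0.975, -0.001], [0.975, -0.221, -0.0], [-0.0, -0.001, -1.0]]
wrist_force: [0.2, -0.4, -3.3]
finger_gap: 0.462
```

```bash
python3 - <<'E'
from h import *
c=cap('side'); cv2.imwrite('pics/s5.png',cv2.convertScaleAbs(c['image'],alpha=1.6))
go((450,30,56.4,77.2))
E
```

```text
t 10.2 p [449.4  30.3  60.5] yaw 77.21 F [ 0.9 -0.1 -2.9] gap 0.463 j [ -6.  27. 112.  -0.  41.   7.]
{'tx': np.float64(-0.0002), 'ty': np.float64(0.0006), 'tz': np.float64(0.0041), 'twist': np.float64(0.0)}
```

View pics/s5.png

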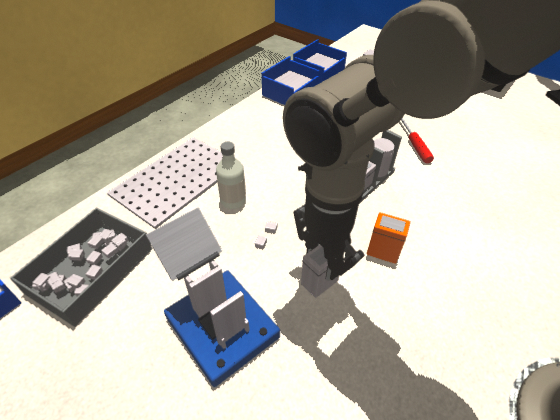

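The tin is held upright just above the bench at (320,275), and the cover is folded back. I'll lower it until it bears on the bench.

>>> {"name": "carry_out", "arguments": {
  "steps": [
    {"grip": 0, "tx": 0, "ty": 0, "tz": 0.002, "twist": 0},
    {"grip": 0, "tx": 0, "ty": 0, "tz": 0.004, "twist": 0},
    {"grip": 0, "tx": 0, "ty": 0, "tz": 0.005, "twist": 0},
    {"grip": 0, "tx": 0, "ty": 0, "tz": 0.005, "twist": 0}
  ]
}}

```text
t: 10.6
position: [449.4, 30.3, 55.5]
tcp_rot: [[0.221, 0.975, 0.0], [0.975, -0.221, -0.0], [-0.0, 0.001, -1.0]]
wrist_force: [-0.5, 0.7, -1.5]
finger_gap: 0.458
```

>>> {"name": "carry_out", "arguments": {
  "steps": [
    {"grip": 0, "tx": 0, "ty": 0, "tz": 0.001, "twist": 0},
    {"grip": 1, "tx": 0, "ty": 0, "tz": 0.001, "twist": 0},
    {"grip": 1, "tx": 0, "ty": 0, "tz": 0.001, "twist": 0},
    {"grip": 1, "tx": 0, "ty": 0, "tz": 0.001, "twist": 0},
    {"grip": 1, "tx": 0, "ty": 0, "tz": 0.001, "twist": 0},
    {"grip": 1, "tx": 0, "ty": 0, "tz": 0.001, "twist": 0},
    {"grip": 1, "tx": 0, "ty": 0, "tz": 0.001, "twist": 0},
    {"grip": 1, "tx": 0, "ty": 0, "tz": -0.03, "twist": 0},
    {"grip": 1, "tx": 0, "ty": 0, "tz": -0.07, "twist": 0},
    {"grip": 1, "tx": 0, "ty": 0, "tz": -0.115, "twist": 0},
    {"grip": 1, "tx": -0.06, "ty": 0, "tz": -0.14, "twist": -45},
    {"grip": 1, "tx": -0.12, "ty": 0, "tz": -0.14, "twist": -90},
    {"grip": 1, "tx": -0.12, "ty": 0, "tz": -0.14, "twist": -90},
    {"grip": 1, "tx": -0.12, "ty": 0, "tz": -0.14, "twist": -90},
    {"grip": 1, "tx": -0.12, "ty": 0, "tz": -0.14, "twist": -90},
    {"grip": 1, "tx": -0.12, "ty": 0, "tz": -0.14, "twist": -90},
    {"grip": 1, "tx": -0.12, "ty": 0, "tz": -0.14, "twist": -90},
    {"grip": 1, "tx": -0.12, "ty": 0, "tz": -0.14, "twist": -90},
    {"grip": 1, "tx": -0.12, "ty": 0, "tz": -0.14, "twist": -90},
    {"grip": 1, "tx": -0.12, "ty": 0, "tz": -0.14, "twist": -90}
  ]
}}

```text
t: 12.6
position: [422.6, -86.6, 195.2]
tcp_rot: [[-0.94, 0.34, -0.0], [0.34, 0.94, 0.0], [0.0, -0.0, -1.0]]
wrist_force: [0.8, -0.3, 0.0]
finger_gap: 1.002
```

```bash
python3 - <<'E'
from h import *
for n in('top','side'):
    c=cap(n); X=cloud(c); Q=X.reshape(-1,3); 
    m=(abs(Q[:,2]-84)<4)&(abs(Q[:,0]-450)<60)&(abs(Q[:,1]-30)<60)
    if m.sum()>8: print(n,m.sum(),cv2.minAreaRect(Q[m,:2].astype(np.float32)),np.median(Q[m],0))
    cv2.imwrite(f'pics/{n}6.png',cv2.convertScaleAbs(c['image'],alpha=1.6))
go((449.5,30.3,160,167.2),(449.5,30.3,60,167.2))
E
```

```text
top 531 ((449.3790283203125, 32.125999450683594), (57.816802978515625, 39.9808349609375), 77.96244812011719) [448.93121953  31.84934541  84.37579318]
side 697 ((448.9835205078125, 30.73379135131836), (58.62847137451172, 40.110633850097656), 78.06781005859375) [448.30409661  32.96101443  84.24834212]
t 12.7 p [422.6 -86.6 195.2] yaw 159.82 F [0.8 0.7 0.2] gap 1.001 j [-22.  13. 106.  -0.  62. -92.]
{'tx': np.float64(0.0151), 'ty': np.float64(0.119), 'tz': np.float64(0.0352), 'twist': np.float64(-7.4)}
{'tx': np.float64(0.015), 'ty': np.float64(0.119), 'tz': np.float64(0.1352), 'twist': np.float64(-7.4)}
```

View pics/side6.png

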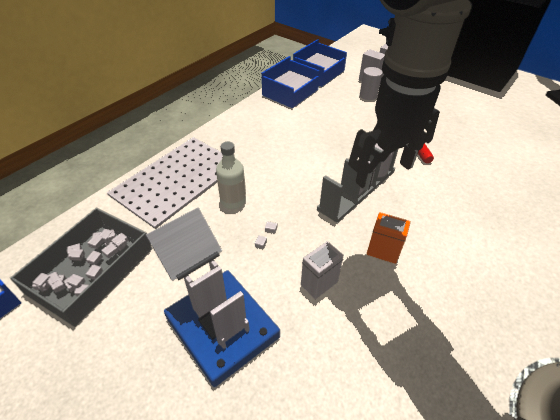

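The tin stands upright on the bench at (449.2, 31.4), size 58x40, lid at 84 mm, its y heading 78.0°. Regripping across its narrow sides.

>>> {"name": "carry_out", "arguments": {
  "steps": [
    {"grip": 1, "tx": 0.0157, "ty": 0.05, "tz": 0.02, "twist": -8.2},
    {"grip": 1, "tx": 0.0157, "ty": 0.09, "tz": 0.035, "twist": -8.2},
    {"grip": 1, "tx": 0.0157, "ty": 0.12, "tz": 0.035, "twist": -8.2},
    {"grip": 1, "tx": 0.0157, "ty": 0.12, "tz": 0.035, "twist": -8.2},
    {"grip": 1, "tx": 0.0157, "ty": 0.12, "tz": 0.035, "twist": -8.2},
    {"grip": 1, "tx": 0.0157, "ty": 0.12, "tz": 0.07, "twist": -8.2},
    {"grip": 1, "tx": 0.0157, "ty": 0.12, "tz": 0.1, "twist": -8.2},
    {"grip": 1, "tx": 0.0157, "ty": 0.12, "tz": 0.125, "twist": -8.2},
    {"grip": 1, "tx": 0.0157, "ty": 0.12, "tz": 0.137, "twist": -8.2},
    {"grip": 1, "tx": 0.0157, "ty": 0.12, "tz": 0.137, "twist": -8.2},
    {"grip": 1, "tx": 0.0157, "ty": 0.12, "tz": 0.137, "twist": -8.2},
    {"grip": 0, "tx": 0.0157, "ty": 0.12, "tz": 0.137, "twist": -8.2},
    {"grip": 0, "tx": 0.0157, "ty": 0.12, "tz": 0.137, "twist": -8.2},
    {"grip": 0, "tx": 0.0157, "ty": 0.12, "tz": 0.137, "twist": -8.2},
    {"grip": 0, "tx": 0.0157, "ty": 0.12, "tz": 0.137, "twist": -8.2},
    {"grip": 0, "tx": 0.0157, "ty": 0.12, "tz": 0.137, "twist": -8.2},
    {"grip": 0, "tx": 0.0157, "ty": 0.12, "tz": 0.137, "twist": -8.2}
  ]
}}

```text
t: 14.4
position: [450.1, 31.1, 59.4]
tcp_rot: [[-0.978, 0.209, 0.002], [0.209, 0.978, -0.001], [-0.002, -0.0, -1.0]]
wrist_force: [-1.2, -1.2, 5.6]
finger_gap: 0.675
```

```bash
python3 - <<'E'
from h import *
s=r.read_state()['position']
go((s[0],s[1],200,168),(*st(0,0),200,167.2),(*st(0,0),60+85,167.2),(*st(0,0),60+45,167.2))
E
```

```text
t 14.4 p [450.1  31.1  59.4] yaw 167.94 F [-1.2 -1.2  5.6] gap 0.675 j [ -6.  27. 112.  -0.  41. -84.]
{'tx': np.float64(-0.0003), 'ty': np.float64(-0.0), 'tz': np.float64(-0.1406), 'twist': np.float64(-0.1)}
{'tx': np.float64(-0.0347), 'ty': np.float64(0.1845), 'tz': np.float64(-0.1406), 'twist': np.float64(0.7)}
{'tx': np.float64(-0.0346), 'ty': np.float64(0.1845), 'tz': np.float64(-0.0856), 'twist': np.float64(0.7)}
{'tx': np.float64(-0.0345), 'ty': np.float64(0.1845), 'tz': np.float64(-0.0456), 'twist': np.float64(0.7)}
```

>>> {"name": "carry_out", "arguments": {
  "steps": [
    {"grip": 0, "tx": 0, "ty": 0, "tz": -0.01, "twist": 0},
    {"grip": 0, "tx": 0, "ty": 0, "tz": -0.04, "twist": 0},
    {"grip": 0, "tx": 0, "ty": 0, "tz": -0.08, "twist": 0},
    {"grip": 0, "tx": 0, "ty": 0, "tz": -0.12, "twist": 0},
    {"grip": 0, "tx": 0, "ty": 0, "tz": -0.145, "twist": 0},
    {"grip": 0, "tx": 0, "ty": 0, "tz": -0.145, "twist": 0},
    {"grip": 0, "tx": -0.007, "ty": 0.035, "tz": -0.145, "twist": 0.7},
    {"grip": 0, "tx": -0.014, "ty": 0.07, "tz": -0.145, "twist": 0.7},
    {"grip": 0, "tx": -0.021, "ty": 0.11, "tz": -0.145, "twist": 0.7},
    {"grip": 0, "tx": -0.028, "ty": 0.15, "tz": -0.145, "twist": 0.7},
    {"grip": 0, "tx": -0.0335, "ty": 0.175, "tz": -0.145, "twist": 0.7},
    {"grip": 0, "tx": -0.0355, "ty": 0.1845, "tz": -0.145, "twist": 0.7},
    {"grip": 0, "tx": -0.0355, "ty": 0.1845, "tz": -0.145, "twist": 0.7},
    {"grip": 0, "tx": -0.0355, "ty": 0.1845, "tz": -0.145, "twist": 0.7}
  ]
}}

```text
t: 15.8
position: [521.9, 203.4, 202.3]
tcp_rot: [[-0.975, 0.221, -0.002], [0.221, 0.975, -0.001], [0.002, -0.002, -1.0]]
wrist_force: [-0.2, -0.2, -3.2]
finger_gap: 0.673
```

```bash
python3 - <<'E'
from h import *
c=cap('side'); X=cloud(c); a=np.radians(YS)
I=c['image']; cv2.imwrite('pics/s7.png',cv2.resize(cv2.convertScaleAbs(I[150:390,120:320],alpha=1.6),(500,600)))
d=X[...,:2]-O; xs=d@[np.cos(a),np.sin(a)]; ys=d@[-np.sin(a),np.cos(a)]; z=X[...,2]
# tin in the air: front face (-x) and +y... points below the fingers
m=(z>146)&(z<180)&(abs(ys)<40)&(xs<30)&(xs>-40)
for lo in range(136,184,8):
    k=(z>lo)&(z<lo+8)&(abs(ys)<24)&(xs<0)&(xs>-40)
    k2=(z>lo)&(z<lo+8)&(abs(xs)<17)&(ys>20)&(ys<45)
    print(lo,k.sum(),np.median(xs[k]).round(1) if k.any() else '', k2.sum(),np.median(ys[k2]).round(1) if k2.any() else '')
P=np.c_[xs[m],ys[m]].astype(np.float32); print(cv2.minAreaRect(P), np.percentile(z[(z>130)&(abs(ys)<40)&(abs(xs)<24)],[0,1,5]))
go((*(st(0,0)+[0.9,-.3]),204.4,167.2))
E
```

```text
136 1 -20.0 0 
144 100 -20.5 23 26.8
152 104 -20.6 30 26.9
160 108 -20.5 25 27.0
168 117 -20.4 19 27.0
176 118 -20.5 18 26.9
((-14.593091011047363, 6.526556015014648), (68.0950927734375, 31.22734260559082), 57.65567398071289) [143.64828193 148.91352506 164.91356909]
t 15.85 p [522.1 203.2 202.7] yaw 167.2 F [ 0.3 -0.9 -3.6] gap 0.671 j [ 13.  25.  85.  -0.  69. -64.]
{'tx': np.float64(-0.0009), 'ty': np.float64(0.0011), 'tz': np.float64(-0.0017), 'twist': np.float64(-0.0)}
```

View pics/s7.png

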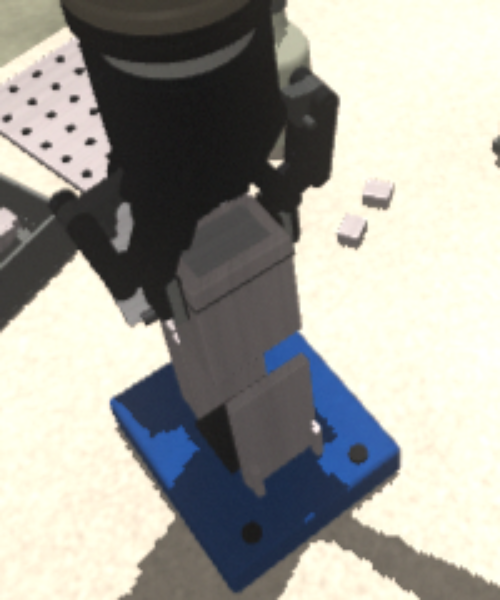

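The tin hangs upright over the pad. Its front face is at station x = -20.5 at every height and its left face at y = 27, so it needs +0.6 mm in x and +1.7 mm in y. The underside is about 59 mm below the TCP. Lowering it between the cheeks to just above the pad.

>>> {"name": "carry_out", "arguments": {
  "steps": [
    {"grip": 0, "tx": -0.0006, "ty": 0.0017, "tz": 0.004, "twist": 0},
    {"grip": 0, "tx": -0.0006, "ty": 0.0017, "tz": 0.008, "twist": 0},
    {"grip": 0, "tx": -0.0006, "ty": 0.0017, "tz": 0.012, "twist": 0},
    {"grip": 0, "tx": -0.0006, "ty": 0.0017, "tz": 0.016, "twist": 0},
    {"grip": 0, "tx": -0.0006, "ty": 0.0017, "tz": 0.02, "twist": 0},
    {"grip": 0, "tx": -0.0006, "ty": 0.0017, "tz": 0.024, "twist": 0},
    {"grip": 0, "tx": -0.0006, "ty": 0.0017, "tz": 0.028, "twist": 0},
    {"grip": 0, "tx": -0.0006, "ty": 0.0017, "tz": 0.034, "twist": 0},
    {"grip": 0, "tx": -0.0006, "ty": 0.0017, "tz": 0.04, "twist": 0},
    {"grip": 0, "tx": -0.0006, "ty": 0.0017, "tz": 0.048, "twist": 0},
    {"grip": 0, "tx": -0.0006, "ty": 0.0017, "tz": 0.056, "twist": 0},
    {"grip": 0, "tx": -0.0006, "ty": 0.0017, "tz": 0.064, "twist": 0},
    {"grip": 0, "tx": -0.0006, "ty": 0.0017, "tz": 0.072, "twist": 0},
    {"grip": 0, "tx": -0.0006, "ty": 0.0017, "tz": 0.079, "twist": 0},
    {"grip": 0, "tx": -0.0006, "ty": 0.0017, "tz": 0.085, "twist": 0},
    {"grip": 0, "tx": -0.0006, "ty": 0.0017, "tz": 0.089, "twist": 0},
    {"grip": 0, "tx": -0.0006, "ty": 0.0017, "tz": 0.092, "twist": 0},
    {"grip": 0, "tx": -0.0006, "ty": 0.0017, "tz": 0.093, "twist": 0},
    {"grip": 0, "tx": -0.0006, "ty": 0.0017, "tz": 0.093, "twist": 0}
  ]
}}

```text
t: 17.75
position: [523.8, 205.9, 110.3]
tcp_rot: [[-0.975, 0.221, 0.0], [0.221, 0.975, -0.0], [-0.0, -0.0, -1.0]]
wrist_force: [0.4, -1.3, -3.1]
finger_gap: 0.674
```

>>> {"name": "carry_out", "arguments": {
  "steps": [
    {"grip": 0, "tx": 0, "ty": 0, "tz": 0.002, "twist": 0},
    {"grip": 0, "tx": 0, "ty": 0, "tz": 0.004, "twist": 0},
    {"grip": 0, "tx": 0, "ty": 0, "tz": 0.006, "twist": 0},
    {"grip": 0, "tx": 0, "ty": 0, "tz": 0.008, "twist": 0},
    {"grip": 0, "tx": 0, "ty": 0, "tz": 0.009, "twist": 0},
    {"grip": 0, "tx": 0, "ty": 0, "tz": 0.009, "twist": 0}
  ]
}}

```text
t: 18.35
position: [523.9, 205.9, 101.7]
tcp_rot: [[-0.975, 0.221, 0.001], [0.221, 0.975, 0.0], [-0.001, 0.0, -1.0]]
wrist_force: [-2.1, -1.1, 4.0]
finger_gap: 0.669
```

The force says the pad has begun to move (about 7 N beyond the tin's weight). Pressing on.

>>> {"name": "carry_out", "arguments": {
  "steps": [
    {"grip": 0, "tx": 0, "ty": 0, "tz": 0.001, "twist": 0},
    {"grip": 0, "tx": 0, "ty": 0, "tz": 0.002, "twist": 0},
    {"grip": 0, "tx": 0, "ty": 0, "tz": 0.003, "twist": 0},
    {"grip": 0, "tx": 0, "ty": 0, "tz": 0.004, "twist": 0},
    {"grip": 0, "tx": 0, "ty": 0, "tz": 0.005, "twist": 0},
    {"grip": 0, "tx": 0, "ty": 0, "tz": 0.006, "twist": 0},
    {"grip": 0, "tx": 0, "ty": 0, "tz": 0.006, "twist": 0}
  ]
}}

```text
t: 19.05
position: [523.9, 205.9, 95.6]
tcp_rot: [[-0.975, 0.221, 0.001], [0.221, 0.975, 0.0], [-0.001, 0.0, -1.0]]
wrist_force: [-2.8, -1.4, 6.7]
finger_gap: 0.671
```

>>> {"name": "carry_out", "arguments": {
  "steps": [
    {"grip": 0, "tx": 0, "ty": 0, "tz": 0.0005, "twist": 0},
    {"grip": 0, "tx": 0, "ty": 0, "tz": 0.001, "twist": 0},
    {"grip": 0, "tx": 0, "ty": 0, "tz": 0.001, "twist": 0}
  ]
}}

```text
t: 19.35
position: [523.9, 205.9, 94.7]
tcp_rot: [[-0.975, 0.221, 0.001], [0.221, 0.975, 0.0], [-0.001, 0.0, -1.0]]
wrist_force: [-2.8, -1.1, 7.7]
finger_gap: 0.672
```

>>> {"name": "carry_out", "arguments": {
  "steps": [
    {"grip": 0, "tx": 0, "ty": 0, "tz": 0.0005, "twist": 0},
    {"grip": 0, "tx": 0, "ty": 0, "tz": 0.001, "twist": 0},
    {"grip": 0, "tx": 0, "ty": 0, "tz": 0.001, "twist": 0}
  ]
}}

```text
t: 19.65
position: [523.9, 205.9, 94.3]
tcp_rot: [[-0.975, 0.221, 0.001], [0.221, 0.975, 0.0], [-0.001, 0.0, -1.0]]
wrist_force: [-3.9, -1.2, 11.9]
finger_gap: 0.672
```

The force now rises sharply, so the pad is on its stop. A touch more, then hold for over a second.

>>> {"name": "carry_out", "arguments": {
  "steps": [
    {"grip": 0, "tx": 0, "ty": 0, "tz": 0.0004, "twist": 0},
    {"grip": 0, "tx": 0, "ty": 0, "tz": 0.0004, "twist": 0},
    {"grip": 0, "tx": 0, "ty": 0, "tz": 0.0004, "twist": 0},
    {"grip": 0, "tx": 0, "ty": 0, "tz": 0.0004, "twist": 0},
    {"grip": 0, "tx": 0, "ty": 0, "tz": 0.0004, "twist": 0},
    {"grip": 0, "tx": 0, "ty": 0, "tz": 0.0004, "twist": 0},
    {"grip": 0, "tx": 0, "ty": 0, "tz": 0.0004, "twist": 0},
    {"grip": 0, "tx": 0, "ty": 0, "tz": 0.0004, "twist": 0},
    {"grip": 0, "tx": 0, "ty": 0, "tz": 0.0004, "twist": 0},
    {"grip": 0, "tx": 0, "ty": 0, "tz": 0.0004, "twist": 0},
    {"grip": 0, "tx": 0, "ty": 0, "tz": 0.0004, "twist": 0},
    {"grip": 0, "tx": 0, "ty": 0, "tz": 0.0004, "twist": 0}
  ]
}}

```text
t: 20.85
position: [524.0, 205.9, 94.3]
tcp_rot: [[-0.975, 0.221, 0.001], [0.221, 0.975, 0.0], [-0.001, 0.0, -1.0]]
wrist_force: [-5.2, -2.7, 14.9]
finger_gap: 0.67
```

```bash
python3 - <<'E'
from h import *
go((523.9,205.9,104.3,167.2))
c=cap('side');X=cloud(c); a=np.radians(YS)
d=X[...,:2]-O; xs=d@[np.cos(a),np.sin(a)]; ys=d@[-np.sin(a),np.cos(a)]; z=X[...,2]
for lo in (111,115,119,123):
    k=(z>lo)&(z<lo+4)&(abs(xs)<19)&(abs(ys)<32); print(lo,k.sum())
cover()
E
```

```text
t 20.85 p [524.  205.9  94.3] yaw 167.25 F [-5.2 -2.7 14.9] gap 0.67 j [ 14.  33.  92.  -0.  55. -64.]
{'tx': np.float64(0.0), 'ty': np.float64(-0.0), 'tz': np.float64(-0.01), 'twist': np.float64(0.0)}
111 15
115 299
119 403
123 5
side 662 cover deg 137.1
top 304 cover deg 137.5
```

The lid is at about 119 mm, so the underside is at 35 mm and the pad is fully down under about 18 N. It was held for 1.2 s. Easing off.

>>> {"name": "carry_out", "arguments": {
  "steps": [
    {"grip": 0, "tx": 0, "ty": 0, "tz": -0.002, "twist": 0},
    {"grip": 0, "tx": 0, "ty": 0, "tz": -0.004, "twist": 0},
    {"grip": 0, "tx": 0, "ty": 0, "tz": -0.006, "twist": 0},
    {"grip": 0, "tx": 0, "ty": 0, "tz": -0.008, "twist": 0},
    {"grip": 0, "tx": 0, "ty": 0, "tz": -0.0095, "twist": 0},
    {"grip": 0, "tx": 0, "ty": 0, "tz": -0.0103, "twist": 0},
    {"grip": 0, "tx": 0, "ty": 0, "tz": -0.0103, "twist": 0},
    {"grip": 0, "tx": 0, "ty": 0, "tz": -0.0103, "twist": 0}
  ]
}}

```text
t: 21.8
position: [523.8, 206.0, 103.1]
tcp_rot: [[-0.975, 0.221, 0.0], [0.221, 0.975, -0.0], [-0.0, 0.0, -1.0]]
wrist_force: [-0.8, -0.5, 3.0]
finger_gap: 0.672
```

>>> {"name": "carry_out", "arguments": {
  "steps": [
    {"grip": 0, "tx": 0, "ty": 0, "tz": -0.0007, "twist": 0},
    {"grip": 0, "tx": 0, "ty": 0, "tz": -0.0007, "twist": 0},
    {"grip": 0, "tx": 0, "ty": 0, "tz": -0.0007, "twist": 0}
  ]
}}

```text
t: 22.1
position: [523.8, 205.9, 103.8]
tcp_rot: [[-0.975, 0.221, 0.0], [0.221, 0.975, -0.0], [-0.0, 0.0, -1.0]]
wrist_force: [-1.2, 0.6, 2.3]
finger_gap: 0.673
```

>>> {"name": "carry_out", "arguments": {
  "steps": [
    {"grip": 0, "tx": 0, "ty": 0, "tz": -0.0005, "twist": 0},
    {"grip": 0, "tx": 0, "ty": 0, "tz": -0.0005, "twist": 0},
    {"grip": 1, "tx": 0, "ty": 0, "tz": -0.0005, "twist": 0},
    {"grip": 1, "tx": 0, "ty": 0, "tz": -0.0005, "twist": 0},
    {"grip": 1, "tx": 0, "ty": 0, "tz": -0.0005, "twist": 0},
    {"grip": 1, "tx": 0, "ty": 0, "tz": -0.0005, "twist": 0},
    {"grip": 1, "tx": 0, "ty": 0, "tz": -0.0005, "twist": 0},
    {"grip": 1, "tx": 0, "ty": 0, "tz": -0.0005, "twist": 0},
    {"grip": 1, "tx": 0, "ty": 0, "tz": -0.0005, "twist": 0},
    {"grip": 1, "tx": 0, "ty": 0, "tz": -0.02, "twist": 0},
    {"grip": 1, "tx": 0, "ty": 0, "tz": -0.05, "twist": 0},
    {"grip": 1, "tx": 0, "ty": 0, "tz": -0.09, "twist": 0},
    {"grip": 1, "tx": 0, "ty": 0, "tz": -0.13, "twist": 0},
    {"grip": 1, "tx": 0, "ty": 0, "tz": -0.16, "twist": 0},
    {"grip": 1, "tx": 0.05, "ty": -0.1, "tz": -0.16, "twist": 0},
    {"grip": 1, "tx": 0.05, "ty": -0.2, "tz": -0.16, "twist": 0},
    {"grip": 1, "tx": 0.05, "ty": -0.2, "tz": -0.16, "twist": 0},
    {"grip": 1, "tx": 0.05, "ty": -0.2, "tz": -0.16, "twist": 0},
    {"grip": 1, "tx": 0.05, "ty": -0.2, "tz": -0.16, "twist": 0}
  ]
}}

```text
t: 24.0
position: [428.9, 18.5, 264.1]
tcp_rot: [[-0.974, 0.225, -0.0], [0.225, 0.974, -0.001], [0.0, -0.001, -1.0]]
wrist_force: [-0.3, -0.5, -0.2]
finger_gap: 1.001
```

```bash
python3 - <<'E'
from h import *
cover(); a=np.radians(YS)
for n in('top','side'):
    c=cap(n); X=cloud(c); d=X[...,:2]-O; xs=d@[np.cos(a),np.sin(a)]; ys=d@[-np.sin(a),np.cos(a)]; z=X[...,2]
    k=(abs(z-129)<2.5)&(abs(xs)<22.5)&(abs(ys)<40)
    print(n,k.sum(),cv2.minAreaRect(np.c_[xs[k],ys[k]].astype(np.float32)),np.median(z[k]))
    if n=='top': print('sleeves,bottle',[X[v,u].round(0) for v,u in((200,257),(196,277),(130,280))])
cv2.imwrite('pics/s8.png',cv2.convertScaleAbs(c['image'],alpha=1.6))
go((450,0,250,167))
E
```

```text
side 1251 cover deg 137.4
top 600 cover deg 137.5
top 457 ((0.05997276306152344, 1.2831802368164062), (59.41114807128906, 40.012184143066406), 89.4173355102539) 129.087237832734
sleeves,bottle [array([590.,  27.,  13.]), array([597., -17.,  17.]), array([707., -27., 149.])]
side 1000 ((0.1420745849609375, 0.8413276672363281), (41.42527770996094, 58.20081329345703), 0.545779824256897) 129.10696165817566
t 24.2 p [431.3  22.5 264.1] yaw 167.24 F [-0.3  0.6 -0.7] gap 0.999 j [ -7.   9.  99.   0.  72. -84.]
{'tx': np.float64(-0.0232), 'ty': np.float64(-0.0178), 'tz': np.float64(0.0141), 'twist': np.float64(0.2)}
```

View pics/s8.png

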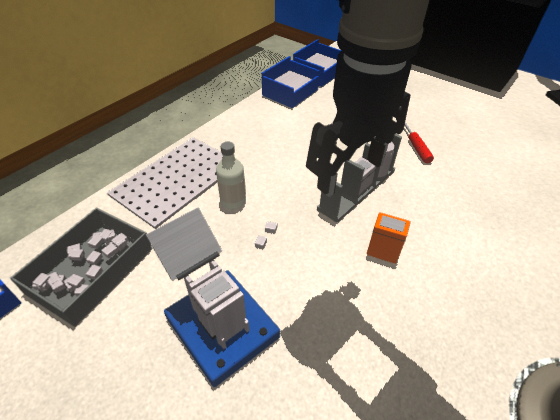

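The tin stands between the cheeks at (217,300), its lid level at 129 mm, about 1 mm from the pad's centre. The cover is back, the bystanders are in place and the gripper is clear. Handing in.

```bash
python3 -c "
from h import *
print(job_done())"
```

```text
the job is handed in; nothing more can be done
None
```

The job is done and handed in at about 24 s; no verdict was reported.

**What I did**
- I folded the cover back onto its stop.
- I lifted the tall tin from the rack, stood it on the bench, let go, and took it again by its narrow sides.
- I lowered it between the cheeks and pressed the pad down with about 18 N. Held for 1.2 s, the lid was at about 119 mm, which is the full 10 mm of travel.
- I eased off, let go, and moved the gripper clear.

**Last checks**
- **Cover:** 137.5° (2.40 rad), on its stop.
- **Tin:** the lid is level at 129.1 mm, so the pad is risen. The tin's centre is about 1 mm from the pad's centre in both views.
- **Bystanders:** the bottle and both sleeves read the same positions as at the start. I checked the low tin and round can only by eye in the side picture, and they looked in place.

Two things went off plan: one move call was refused for incomplete rows and resent, with nothing moved. The tin's set-down heading was also about 0.8° off the intended angle, which I matched when regripping.

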